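Turn the bare bell round to the arrow

TASK

The next bell to be painted is the plain cream one on the decorating turntable. Gently push the turntable round with a fingertip against the upright posts of its spokes (either way round) until the yellow arrow on the desk points at the middle of the plain bell, with that bell on the arrow's side of the turntable. Do not pinch a spoke, touch the plate or touch, lift or upset any bell, and leave the things on the desk beside it alone.

Things in the scene. Friction and masses are not known exactly. Their poses are not given: they have to be found in the camera images.
- stand: Turntable stand fixed to the desk: dark round foot, 150 mm diameter, with a dark strip running out along the stand's +x axis towards a flat yellow arrow on the desk. The arrow points inwards at the turning axis, covers 165 to 248 mm from it and is 5 mm high. Origin: on the vertical turning axis at desk height; z up.
- hub (a point): Point on the vertical turning axis at the height of the plate's top, 75 mm above the desk. The plate is a round dark steel disc, 196 mm diameter, 9 mm thick, that turns with the spokes; the four bells stand on it.
- arrow_tip (a point): Inner tip of the yellow arrow, 165 mm from the turning axis along the stand's +x axis, 5 mm above the desk.
- wheel (a joint): Turntable angle, rad, counter-clockwise from above positive. Turns more than a full turn either way from any start; needs about 1.2 N at a post, stays where it is left and hardly coasts. Four spokes, 90 degrees apart, turn with it; at 0 one of them points along the stand's +x axis (over the arrow).
- post (a point): Middle of one of the four alike finger posts, 95 mm above the desk, 135 mm from the axis (the spoke that lies over the arrow at joint 0). Steel spokes 12 mm thick run out level, 60 mm above the desk, and at 135 mm from the axis bend straight up into a 12 mm thick post, ending in an 18 mm black ball, its top 133 mm above the desk. Gap from plate edge to post 31 mm.
- bare_bell: The undecorated ceramic bell, cream white all over: 70 mm tall, 60 mm diameter at the hem, with a 20 mm knob on top; about 140 g, loose, standing on the plate about 60 mm from the axis. It rides along as the plate turns. Origin: centre of its underside.
- bell_a: A finished bell of the same shape and size as bare_bell, but its shoulder, knob and hem are blue and it has little brick-red cottages on its flanks; loose, standing on the plate. Origin: centre of its underside.
- bell_b: A finished bell of the same shape and size as bare_bell, but its shoulder, knob and hem are blue and it has little brick-red cottages on its flanks; loose, standing on the plate. Origin: centre of its underside.
- bell_c: A finished bell of the same shape and size as bare_bell, but its shoulder, knob and hem are blue and it has little brick-red cottages on its flanks; loose, standing on the plate. Origin: centre of its underside.
- table_bell: A finished, blue-topped bell (70 mm tall, 60 mm diameter) standing loose on the desk beside the turntable. Origin: centre of its underside.
- glaze_jar: A closed glaze jar with a blue cap, 50 mm diameter, 62 mm tall, loose on the desk beside the turntable. Origin: centre of its underside.
- water_bowl: A small empty white bowl, 84 mm diameter, 40 mm tall, loose on the desk beside the turntable. Origin: centre of its underside.
There are look-alikes about, which are no part of the job. What is shaped like the bell_c but brown or pink is not meant.

How it is judged:
By the outcome, as a careful person would: the job done as asked, in the order asked, and still so for the second after the job is handed in, with the robot touching nothing.
It also fails if it takes over 48 s, if anything falls off the work surface, if the arm or the gripper's body presses on something with over 40 N, if the wrist force passes 120 N, or if a joint passes its speed limit or range.

ROBOT

A 6-joint arm with a two-finger parallel gripper is mounted at the origin on the work surface. World frame = base frame: x ahead of the robot, y to its left, z up, the work surface at z = 0. Lengths are in m, angles in degrees, forces in N, time in s.
With the tool pointing down it reaches from about 0.3 to 0.85 m from the base axis. Payload 5.4 kg.
Tool frame: the origin (TCP) lies on the centre line of the jaws, within the pads' length; the fingertips stand ahead of it and the grasp point (between the pads) is the TCP (ctrl.tip_reach is the x of the fingertips in the tool frame, in m); x points along the fingers, y is the direction in which the jaws open and shut, and the axes are right-handed (so a half turn about x gives the same grasp; the last joint's range is limited). The gripper opens to 85 mm and grips with 20 to 120 N. Pads are 22 mm wide; open, the fingers measure 114 mm over their backs; the gripper's body (76 mm by 85 mm) begins 54 mm behind the grasp point. The pads swing forward as they close: fully open they stand 13 mm farther back than shut.
Start: joints at [60.785, 9.076, 91.501, -0, 79.423, -12.038], TCP at [0.17, 0.549, 0.25] pointing down, gripper open.
Joint ranges: [-166.64, 166.64], [-54.1, 131.32], [10.49, 154.53], [-73.88, 253.88], [9.74, 151.15], [-171.62, 171.62]. Speed limits (degrees/s): [147.25, 147.25, 180, 180, 180, 180].

INTERFACE

Orientations are given as a 3x3 rotation matrix whose columns are the frame's x, y, z axes.
In Python, from station import ctrl gives the robot as it stands.
- The arm moves only by the tool arm_command, never from a script. Its argument "increments" is one flat list of numbers, 5 for each row, row after row: the finger opening in mm, from 0 to 85.4, then the shift along the world's x, y, z in mm, then the turn about the world's z in degrees. In form: [hand, tx, ty, tz, yaw, hand, tx, ty, tz, yaw, ...]. A call has 1 to 12 rows; each row is the pose to reach, as a shift and turn from the pose measured when the call began; what a row does not reach only later rows make up. A row lasts 1/10 s, in which the tool goes at most 50 mm and 8.59 degrees, less where a joint would pass 70% of its speed; a pose out of reach is approached as far as the arm can. A call with a gripper value outside its range is refused whole. The fingers move at their own pace and stop on an object; "force" is the grip in N (left out, the last holds). Time passes only in rows, so rows that repeat a pose let the fingers close. It gives the time, the measured TCP pose, the force and the opening at its end, in the units of the state.
- ctrl.read_state(): the state, without advancing time (a new reading comes with each control period).
- ctrl.camera(name): name is "scene" or "top"; returns the picture (384x512x3 uint8, blue, green, red); there is no depth.
- ctrl.camera_info(name): a dict with "mtx" (3x3 intrinsics, pixels), "D" ([k1, k2, p1, p2, k3] as OpenCV has them; the pictures are not rectified), "xyz" and "rotation" of the camera in the world. Camera axes: x right, y up, looking along -z (the intrinsics and any distortion apply to the point x, -y, -z); pixel columns grow to the right and rows downward; lengths in m; the calibration is good to about 2 mm. A picture is of the moment at which its call begins. camera_info takes no time and is no camera call.
- ctrl.sign_off(): hands the job in, once; it reports no verdict.
Trained networks look in the newest picture that a camera, given by its name, has taken for a name from the list of things; names that differ only in an ending like _2 or _b are one class to them, and where a whole thing is asked for, a point or a joint stands for the part that bears it (a point fixed in the world has none). Each returns a list of dicts, best first, with "confidence" (0 to 1); they miss things now and then, are a little off and sometimes report something else, mostly with a low value. They report only what shows in the picture. A call takes as long as a camera call. They do not tell look-alikes from the thing itself.
- ctrl.cut_out(camera, label): "pixels" (384x512 bool, what is visible of it) and "centre" ([row, column] in pixels, amid what is visible of it).
The state is a dict: "clock": time; "q": joint angles; "joint_vel": joint speeds; "effort": joint torques, N m; "tcp_pos": TCP position; "tcp_rot": TCP orientation; "wrist_force": force on the tool from outside, world axes, zero at the start; "torque": the same for the moment, N m; "finger_gap": finger opening in m.
Only numpy, scipy, OpenCV 4.12 (cv2) and the standard library are available. Lean on these libraries where they do the work, as an engineer would, in place of code of your own. Each camera call takes 0.05 s, during which the arm holds its last target.

## Working session

There is one attempt and no reset: what is moved stays moved. The work goes in short steps, Python scripts to look and compute and a tool call to move; the robot and the scene stay as the last step left them, time stands still between calls to the robot, and variables do not carry over. Pictures are saved under pics/ and viewed, and the job is handed in when it is done.

Besides the shell and the picture viewer there is one more tool, called after "Call:" by a JSON object that holds its "api" and its "payload". arm_command: Moves the arm, as the interface text tells. Its arguments: {"type":"object","properties":{"increments":{"type":"array"},"force":{"type":"number"}},"required":["increments"]}

```bash
mkdir -p pics; ls; python3 - <<'E'
from station import ctrl
import cv2
for n in("scene","top"):
    cv2.imwrite(f"pics/{n}0.png",ctrl.camera(n)); i=ctrl.camera_info(n); print(n,i)
s=ctrl.read_state();print(s['clock'],s['tcp_pos'],s['tcp_rot'],s['finger_gap'],ctrl.tip_reach)
E
```

```text
pics
scene {'mtx': array([[380.5190542 ,   0.        , 261.54050851],
       [  0.        , 380.5190542 , 190.23759243],
       [  0.        ,   0.        ,   1.        ]]), 'D': array([-0.09178917,  0.        ,  0.        ,  0.        ,  0.        ]), 'xyz': array([ 1.45199489, -0.0419687 ,  0.69199316]), 'rotation': array([[ 0.04860651, -0.58251292,  0.81136681],
       [ 0.99861268,  0.04481192, -0.02765156],
       [-0.02025152,  0.81158523,  0.58388294]])}
top {'mtx': array([[408.35402022,   0.        , 251.8120467 ],
       [  0.        , 408.35402022, 191.5883948 ],
       [  0.        ,   0.        ,   1.        ]]), 'D': array([0.00975087, 0.        , 0.        , 0.        , 0.        ]), 'xyz': array([ 0.39069662, -0.00845527,  1.18204491]), 'rotation': array([[ 0.04949966,  0.97661877, -0.20920221],
       [-0.99876493,  0.04750154, -0.01456785],
       [-0.00428981,  0.20966493,  0.97776388]])}
0.1 [0.1695873  0.54889729 0.24938798] [[-8.39989533e-04  2.95338229e-01  9.55392393e-01]
 [-1.51208566e-03  9.55391263e-01 -2.95339209e-01]
 [-9.99998504e-01 -1.69271698e-03 -3.55941961e-04]] 0.08554812231554026 0.019
```

View pics/scene0.png

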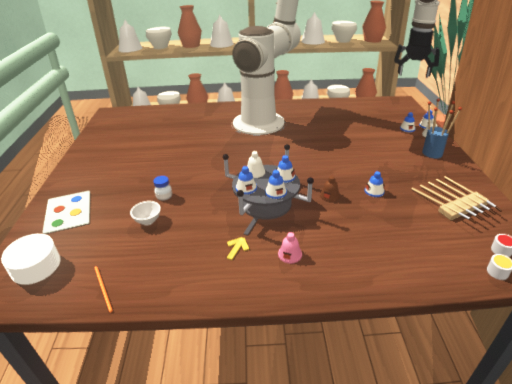

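View pics/top0.png

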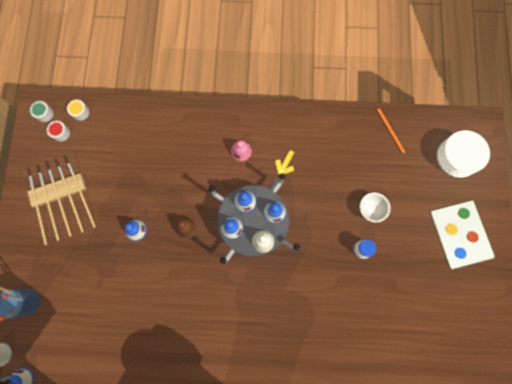

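```bash
cat > h.py <<'E'
import numpy as np, cv2
from station import ctrl
def ray(cam,u,v):
    i=ctrl.camera_info(cam)
    p=cv2.undistortPoints(np.array([[[u,v]]],float),i['mtx'],i['D'])[0,0]
    return i['xyz'], i['rotation']@np.array([p[0],-p[1],-1.])
def onz(cam,u,v,z):
    o,d=ray(cam,u,v); return (o+d*(z-o[2])/d[2])
def proj(cam,P):
    i=ctrl.camera_info(cam); P=np.atleast_2d(P)
    c=(P-i['xyz'])@i['rotation']; c=c*[1,-1,-1]
    return cv2.projectPoints(c,np.zeros(3),np.zeros(3),i['mtx'],i['D'])[0][:,0]
E
python3 - <<'E'
import cv2
for n,(x0,y0,x1,y1) in dict(top=(170,130,330,280),scene=(200,130,340,270)).items():
    a=cv2.imread(f"pics/{n}0.png")[y0:y1,x0:x1]
    cv2.imwrite(f"pics/{n}0z.png",cv2.resize(a,None,fx=4,fy=4,interpolation=cv2.INTER_CUBIC))
E
python3 - <<'E'
from h import *
ctrl.camera("top");
for l in("bare_bell","bell_a","stand","wheel","table_bell"):
    for d in ctrl.cut_out("top",l): print(l,d['confidence'],d['centre'],d['pixels'].sum())
E
```

```text
bare_bell 0.67 [239.1, 260.6] 375
bare_bell 0.52 [231.4, 229.9] 393
bell_a 0.95 [230.5, 230.2] 368
bell_a 0.86 [202.3, 238.9] 380
bell_a 0.77 [224.7, 184.6] 350
bell_a 0.62 [212.0, 273.5] 347
bell_a 0.56 [153.7, 240.9] 275
stand 0.58 [216.0, 254.5] 2910
wheel 0.72 [221.4, 254.8] 2803
table_bell 0.85 [233.4, 133.3] 331
```

View pics/top0z.png

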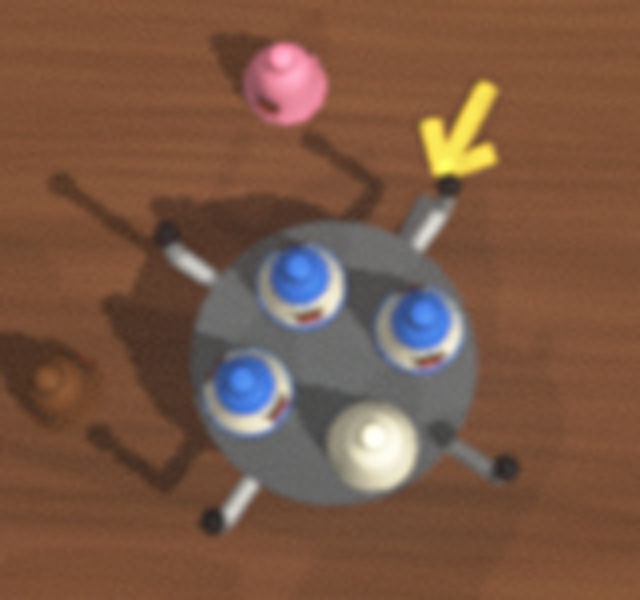

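View pics/scene0z.png

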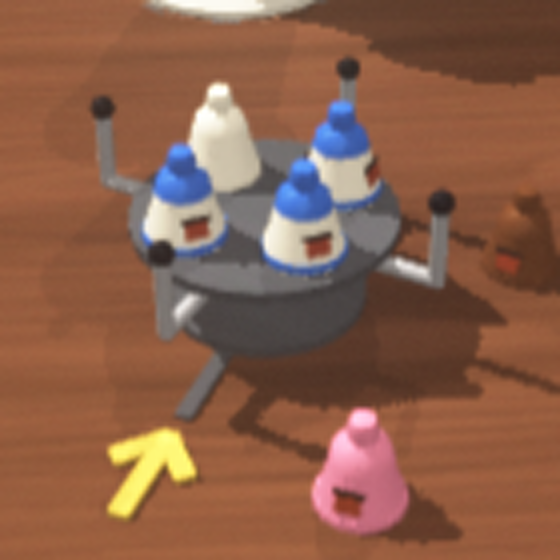

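```bash
python3 - <<'E'
from h import *
f=lambda u,v:((u+.5)/4-.5+170,(v+.5)/4-.5+130)
g=lambda u,v:((u+.5)/4-.5+200,(v+.5)/4-.5+130)
B=np.array([onz("top",*f(*p),.124) for p in[(448,186),(168,235),(212,521),(506,467)]])
print("balls",B.round(4)); 
hub=B.mean(0)[:2];print("hub",hub)
# LSQ: r=.135, angle
for b in B: d=b[:2]-hub; print(np.hypot(*d),np.degrees(np.arctan2(d[1],d[0])))
Bs=np.array([onz("scene",*g(*p),.124) for p in[(161,253),(441,203),(348,69),(103,107)]])
print("scene",Bs.round(4),Bs.mean(0))
for n,p in dict(b1=(299,262),b2=(423,308),b3=(244,380),cream=(373,432)).items():
    P=onz("top",*f(*p),.138); d=P[:2]-hub; print(n,P.round(4),np.hypot(*d),np.degrees(np.arctan2(d[1],d[0])))
for n,p in dict(b1=(303,172),b2=(180,156),b3=(342,113),cream=(219,95)).items():
    P=onz("scene",*g(*p),.136); d=P[:2]-hub; print(n,P.round(4),np.hypot(*d),np.degrees(np.arctan2(d[1],d[0])))
for c,p in(("top",f(443,176)),("scene",g(176,432))):
    P=onz(c,*p,.005);d=P[:2]-hub; print("tip",P,np.hypot(*d),np.degrees(np.arctan2(d[1],d[0])))
# arrow axis via mask
for c in("top","scene"):
    im=cv2.imread(f"pics/{c}0.png"); h=cv2.cvtColor(im,cv2.COLOR_BGR2HSV)
    m=cv2.inRange(h,(22,120,120),(35,255,255)); 
    box=(270,145,300,180) if c=="top" else(220,230,255,265)
    ys,xs=np.nonzero(m); k=(xs>box[0])&(xs<box[2])&(ys>box[1])&(ys<box[3])
    P=np.array([onz(c,x,y,.005)[:2] for x,y in zip(xs[k],ys[k])]); d=P.mean(0)-hub
    print(c,k.sum(),P.mean(0),np.hypot(*d),np.degrees(np.arctan2(d[1],d[0])))
for n,p,z in(("table",(132,228),.06),("jar",(368,246),.06),("pink",(241,144),.065),("brown",(183,224),.065)):
    print(n,onz("top",*p,z))
E
```

```text
balls [[ 0.6631 -0.0701  0.124 ]
 [ 0.6206  0.1143  0.124 ]
 [ 0.435   0.073   0.124 ]
 [ 0.4786 -0.1138  0.124 ]]
hub [0.54932866 0.00087205]
0.1341292186721268 -31.959508223945523
0.13398533553420733 57.86003164766352
0.1351959575708653 147.73576567535517
0.13470523753672672 -121.68608714510796
scene [[ 0.6699 -0.0705  0.124 ]
 [ 0.6279  0.1146  0.124 ]
 [ 0.4435  0.0718  0.124 ]
 [ 0.4847 -0.1126  0.124 ]] [0.5564941  0.00083062 0.124     ]
b1 [0.6037 0.026  0.138 ] 0.05991336464761658 24.820503550599412
b2 [ 0.5772 -0.0559  0.138 ] 0.06326419852460134 -63.84798775883358
b3 [0.5247 0.0572 0.138 ] 0.06148331554855949 113.62854912323826
cream [ 0.4954 -0.0271  0.138 ] 0.06071336983715854 -152.61499627548025
b1 [0.6017 0.0252 0.136 ] 0.057761820038158676 24.861098263882113
b2 [ 0.5752 -0.0567  0.136 ] 0.06310874043791227 -65.79967453363498
b3 [0.5276 0.0587 0.136 ] 0.061750647932554456 110.56659924351389
cream [ 0.4951 -0.0275  0.136 ] 0.061143997397209535 -152.39772190592416
tip [ 0.70125246 -0.07308575  0.005     ] 0.16896922208601725 -25.957212621906372
tip [ 0.70793139 -0.06710373  0.005     ] 0.17255588845223216 -23.19956103209572
top 226 [ 0.731507   -0.08441846] 0.20115521642636827 -25.087601323482552
scene 231 [ 0.73836313 -0.08545323] 0.20781262780315957 -24.544483209700502
table [0.51211418 0.33329147 0.06      ]
jar [ 0.4946298  -0.31563928  0.06      ]
pink [0.76767176 0.04608746 0.065     ]
brown [0.52938838 0.19281826 0.065     ]
```

Call:
{"api": "arm_command", "payload": {"increments": [0, 50, -70, 0, -8, 0, 90, -130, 0, -16, 0, 120, -170, 0, -24, 0, 150, -215, 0, -32, 0, 180, -260, 0, -40, 0, 210, -300, 0, -48, 0, 240, -345, 0, -56, 0, 270, -390, 0, -64, 0, 290, -415, 0, -72, 0, 303, -435, 0, -80, 0, 303, -435, 0, -88, 0, 303, -435, 0, -96], "force": 20}}

```text
clock: 1.6
tcp_pos: [0.4747, 0.1109, 0.2503]
tcp_rot: [[0.001, 0.915, -0.403], [-0.001, -0.403, -0.915], [-1.0, 0.001, 0.0]]
wrist_force: [-0.8, 0.6, -1.0]
finger_gap: 0.0003
```

Call:
{"api": "arm_command", "payload": {"increments": [0, 0, 3, 0, -8, 0, 0, 3, 0, -16, 0, 0, 3, 0, -24, 0, 0, 3, 0, -31, 0, 0, 3, -20, -31, 0, 0, 3, -40, -31, 0, 0, 3, -50, -31, 0, 0, 3, -60, -31, 0, 0, 3, -60, -31]}}

```text
clock: 2.5
tcp_pos: [0.474, 0.114, 0.1892]
tcp_rot: [[-0.002, 0.577, -0.817], [-0.001, -0.817, -0.577], [-1.0, -0.0, 0.002]]
wrist_force: [-0.6, -0.6, 0.1]
finger_gap: 0.0
```

```bash
python3 - <<'E'
from h import *
a=ctrl.camera("scene");cv2.imwrite("pics/s1.png",cv2.resize(a[80:280,170:390],None,fx=3,fy=3,interpolation=cv2.INTER_CUBIC))
s=ctrl.read_state();print(s['tcp_pos'],s['q'],s['wrist_force'])
E
```

```text
[0.4745823  0.113938   0.19015797] [-6.81637889e-01 -7.48086234e-01  1.08908271e+02 -6.82434595e-02
  7.18630271e+01  5.41298991e+01] [-0.67307534  0.30444311 -0.30709781]
```

View pics/s1.png

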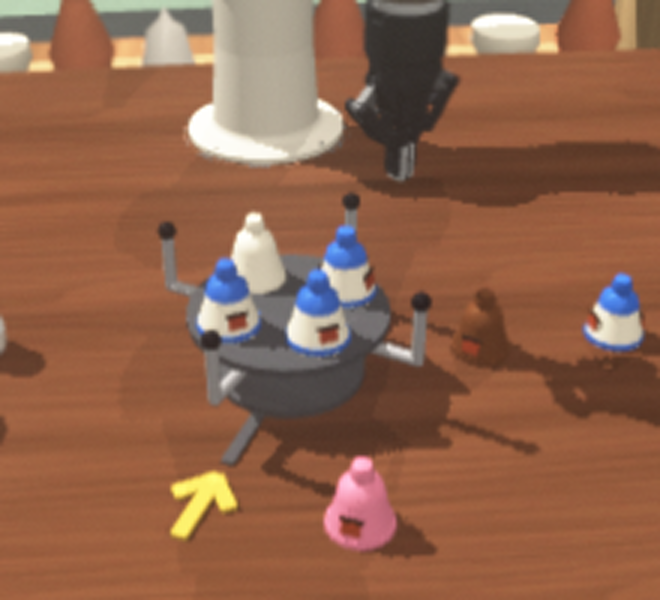

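```bash
cat > arc.py <<'E'
from h import *
import sys
def arc(phis,z=.113,r=.142,hub=(.552,.001)):
    s=ctrl.read_state();p=s['tcp_pos'];R=s['tcp_rot'];yaw=np.degrees(np.arctan2(R[1,2],R[0,2]))
    out=[]
    for f in phis:
        a=np.radians(f); t=np.array([hub[0]+r*np.cos(a),hub[1]+r*np.sin(a),z])-p
        dy=(f+90-yaw+180)%360-180
        out+=[0]+[int(round(v*1000)) for v in t]+[round(dy)]
    print(out)
if __name__=="__main__": arc(np.array(eval(sys.argv[1])),*[float(x) for x in sys.argv[2:]])
E
python3 arc.py "[125]*4"
```

```text
[0, -4, 3, -77, 0, 0, -4, 3, -77, 0, 0, -4, 3, -77, 0, 0, -4, 3, -77, 0]
```

Call:
{"api": "arm_command", "payload": {"increments": [0, -4, 3, -25, 0, 0, -4, 3, -50, 0, 0, -4, 3, -70, 0, 0, -4, 3, -77, 0, 0, -4, 3, -77, 0]}}

```text
clock: 3.05
tcp_pos: [0.4705, 0.1169, 0.1131]
tcp_rot: [[-0.001, 0.577, -0.817], [-0.001, -0.817, -0.577], [-1.0, 0.0, 0.002]]
wrist_force: [0.9, -0.4, 1.3]
finger_gap: -0.0002
```

```bash
python3 arc.py "range(129,174,4)"
```

```text
[0, -8, -6, 0, 4, 0, -15, -12, 0, 8, 0, -22, -19, 0, 12, 0, -29, -27, 0, 16, 0, -35, -34, 0, 20, 0, -40, -43, 0, 24, 0, -45, -51, 0, 28, 0, -49, -60, 0, 32, 0, -53, -70, 0, 36, 0, -56, -79, 0, 40, 0, -58, -89, 0, 44, 0, -59, -99, 0, 48]
```

Call:
{"api": "arm_command", "payload": {"increments": [0, -8, -6, 0, 4, 0, -15, -12, 0, 8, 0, -22, -19, 0, 12, 0, -29, -27, 0, 16, 0, -35, -34, 0, 20, 0, -40, -43, 0, 24, 0, -45, -51, 0, 28, 0, -49, -60, 0, 32, 0, -53, -70, 0, 36, 0, -56, -79, 0, 40, 0, -58, -89, 0, 44, 0, -59, -99, 0, 48]}}

```text
clock: 4.25
tcp_pos: [0.4125, 0.0176, 0.1149]
tcp_rot: [[0.003, 0.993, -0.115], [-0.002, -0.115, -0.993], [-1.0, 0.003, 0.001]]
wrist_force: [-0.5, 1.6, 0.4]
finger_gap: 0.0005
```

```bash
python3 - <<'E'
from h import *
a=ctrl.camera("scene");cv2.imwrite("pics/s2.png",cv2.resize(a[80:280,170:390],None,fx=3,fy=3,interpolation=cv2.INTER_CUBIC))
a=ctrl.camera("top");cv2.imwrite("pics/t2.png",cv2.resize(a[130:280,170:330],None,fx=4,fy=4,interpolation=cv2.INTER_CUBIC))
E
python3 arc.py "range(177,222,4)"
```

```text
[0, -3, -9, -2, 4, 0, -3, -18, -2, 8, 0, -2, -28, -2, 12, 0, -1, -38, -2, 16, 0, 1, -48, -2, 20, 0, 3, -57, -2, 24, 0, 7, -67, -2, 28, 0, 10, -76, -2, 32, 0, 15, -85, -2, 36, 0, 20, -93, -2, 40, 0, 26, -101, -2, 44, 0, 32, -109, -2, 48]
```

View pics/s2.png

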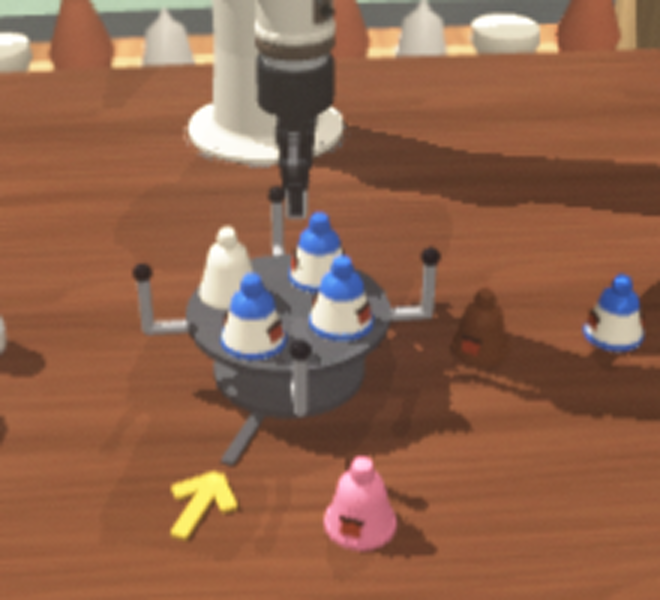

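View pics/t2.png

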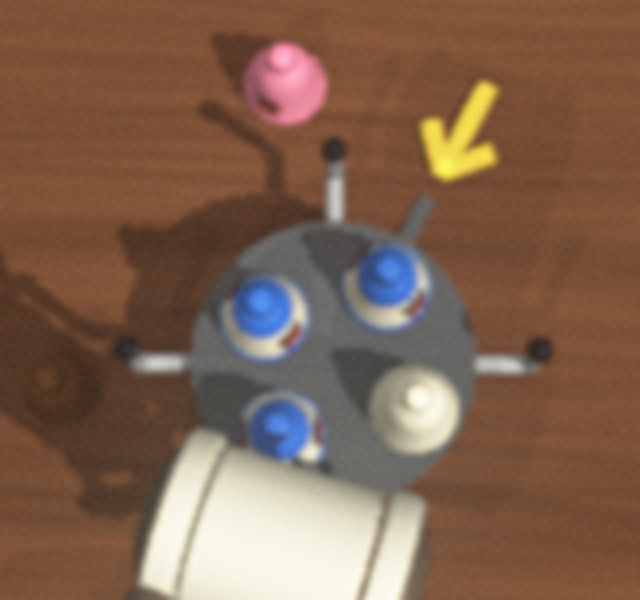

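Pictures show the turntable has turned about 34° CCW, with the finger on the post at (277,195) in the scene crop and the bells all upright. I continue the push.

Call:
{"api": "arm_command", "payload": {"increments": [0, -3, -9, -2, 4, 0, -3, -18, -2, 8, 0, -2, -28, -2, 12, 0, -1, -38, -2, 16, 0, 1, -48, -2, 20, 0, 3, -57, -2, 24, 0, 7, -67, -2, 28, 0, 10, -76, -2, 32, 0, 15, -85, -2, 36, 0, 20, -93, -2, 40, 0, 26, -101, -2, 44, 0, 32, -109, -2, 48]}}

```text
clock: 5.55
tcp_pos: [0.4457, -0.0921, 0.1139]
tcp_rot: [[0.005, 0.752, 0.659], [0.0, 0.659, -0.752], [-1.0, 0.004, 0.003]]
wrist_force: [0.7, 1.6, 0.7]
finger_gap: 0.0001
```

```bash
python3 arc.py "list(range(225,256,4))+[256]*2"
```

```text
[0, 6, -7, -1, 4, 0, 13, -14, -1, 8, 0, 21, -20, -1, 12, 0, 29, -26, -1, 16, 0, 37, -31, -1, 20, 0, 46, -36, -1, 24, 0, 55, -39, -1, 28, 0, 65, -43, -1, 32, 0, 72, -45, -1, 35, 0, 72, -45, -1, 35]
```

Call:
{"api": "arm_command", "payload": {"increments": [0, 6, -7, -1, 4, 0, 13, -14, -1, 8, 0, 21, -20, -1, 12, 0, 29, -26, -1, 16, 0, 37, -31, -1, 20, 0, 46, -36, -1, 24, 0, 55, -39, -1, 28, 0, 65, -43, -1, 32, 0, 72, -45, -1, 35, 0, 72, -45, -1, 35]}}

```text
clock: 6.55
tcp_pos: [0.5192, -0.1374, 0.1141]
tcp_rot: [[0.006, 0.24, 0.971], [0.002, 0.971, -0.24], [-1.0, 0.004, 0.006]]
wrist_force: [0.0, -0.3, 0.7]
finger_gap: -0.0001
```

```bash
python3 - <<'E'
from h import *
a=ctrl.camera("scene");cv2.imwrite("pics/s3.png",cv2.resize(a[80:280,170:390],None,fx=3,fy=3,interpolation=cv2.INTER_CUBIC))
a=ctrl.camera("top");cv2.imwrite("pics/t3.png",cv2.resize(a[130:280,170:330],None,fx=4,fy=4,interpolation=cv2.INTER_CUBIC))
E
```

```text
(no output)
```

View pics/s3.png

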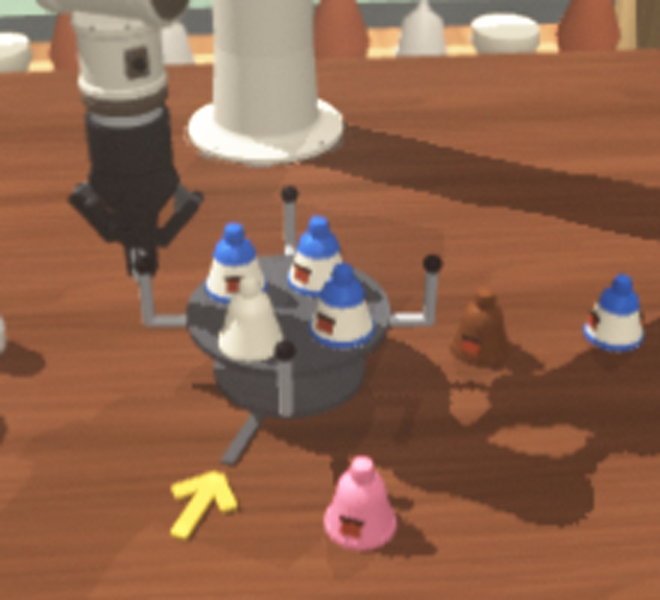

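View pics/t3.png

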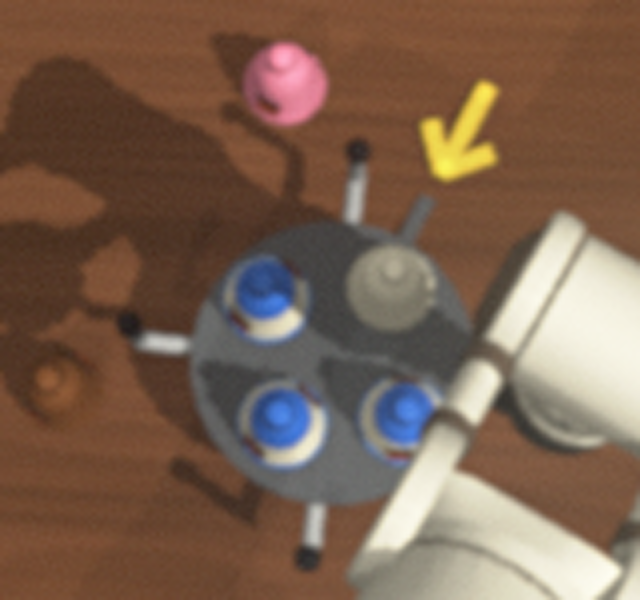

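```bash
cat > meas.py <<'E'
from h import *
f=lambda u,v:((u+.5)/4-.5+170,(v+.5)/4-.5+130)
g=lambda u,v:((u+.5)/3-.5+170,(v+.5)/3-.5+80)
ang=lambda P,h:(round(1000*float(np.hypot(*(P[:2]-h))),1),round(float(np.degrees(np.arctan2(P[1]-h[1],P[0]-h[0]))),2))
ht=np.array([.5493,.0009]); hs=np.array([.5565,.0008])
E
python3 - <<'E'
from meas import *
print("knob top",ang(onz("top",*f(397,266),.135),ht),"scene",ang(onz("scene",*g(250,287),.135),hs))
for p in((357,151),(129,323),(307,559)): print("ball",ang(onz("top",*f(*p),.124),ht))
# plate hub, top: edges left 190, right 476, top 221, bottom 505
print("plate",onz("top",*f(333.5,363),.075))
print("strip end",[ang(onz("top",*f(u,v),z),ht) for u,v,z in((426,200,.003),(443,176,.005),(490,88,.005))])
E
```

```text
knob top (67.8, -35.06) scene (63.2, -34.43)
ball (135.4, -3.91)
ball (135.3, 85.32)
ball (135.5, 175.68)
plate [0.54740694 0.00081777 0.075     ]
strip end [(147.2, -24.96), (169.0, -25.96), (246.4, -25.71)]
```

```bash
python3 arc.py "[259,262,264.5,266.2,266.2,266.2]"
```

```text
[0, 7, -1, -1, 3, 0, 14, -3, -1, 6, 0, 20, -3, -1, 8, 0, 24, -4, -1, 10, 0, 24, -4, -1, 10, 0, 24, -4, -1, 10]
```

Then back off the post (toward -x) and lift and retreat.

Call:
{"api": "arm_command", "payload": {"increments": [0, 7, -1, -1, 3, 0, 14, -3, -1, 6, 0, 20, -3, -1, 8, 0, 24, -4, -1, 10, 0, 24, -4, -1, 10, 0, 10, -6, -1, 10, 0, -5, -10, -1, 10, 0, -10, -12, 40, 10, 0, -10, -30, 90, 10, 0, -20, -70, 110, 10, 0, -40, -110, 130, 10, 0, -60, -150, 140, 10]}}

```text
clock: 7.85
tcp_pos: [0.4583, -0.2888, 0.2566]
tcp_rot: [[0.008, 0.069, 0.998], [0.0, 0.998, -0.069], [-1.0, 0.001, 0.008]]
wrist_force: [1.2, -0.4, 0.5]
finger_gap: -0.0003
```

Call:
{"api": "arm_command", "payload": {"increments": [0, -40, -50, 0, 0, 0, -70, -90, 0, 0, 0, -100, -120, 0, 0, 0, -100, -120, 0, 0]}}

```text
clock: 8.25
tcp_pos: [0.3549, -0.4121, 0.2568]
tcp_rot: [[0.007, 0.076, 0.997], [-0.002, 0.997, -0.076], [-1.0, -0.001, 0.007]]
wrist_force: [0.9, -0.1, -0.6]
finger_gap: 0.0003
```

```bash
python3 - <<'E'
from h import *
a=ctrl.camera("scene");cv2.imwrite("pics/s4r.png",a);cv2.imwrite("pics/s4.png",cv2.resize(a[80:280,170:390],None,fx=3,fy=3,interpolation=cv2.INTER_CUBIC))
a=ctrl.camera("top");cv2.imwrite("pics/t4r.png",a);cv2.imwrite("pics/t4.png",cv2.resize(a[130:280,170:330],None,fx=4,fy=4,interpolation=cv2.INTER_CUBIC))
E
```

```text
(no output)
```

View pics/s4.png

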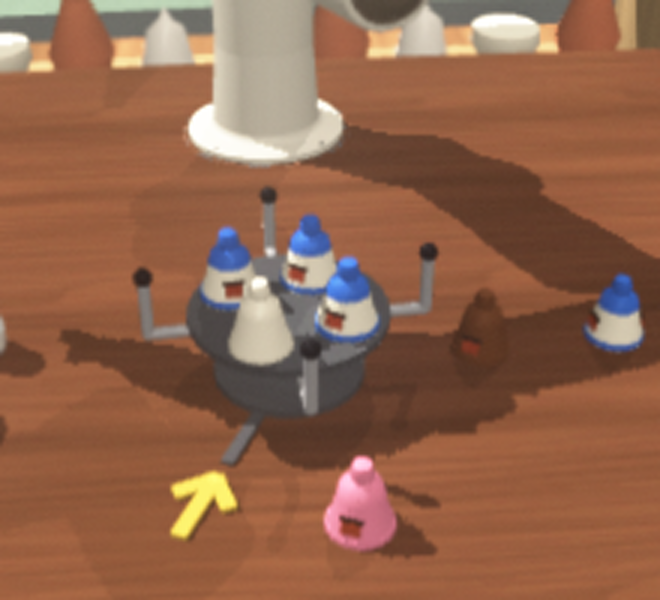

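View pics/t4.png

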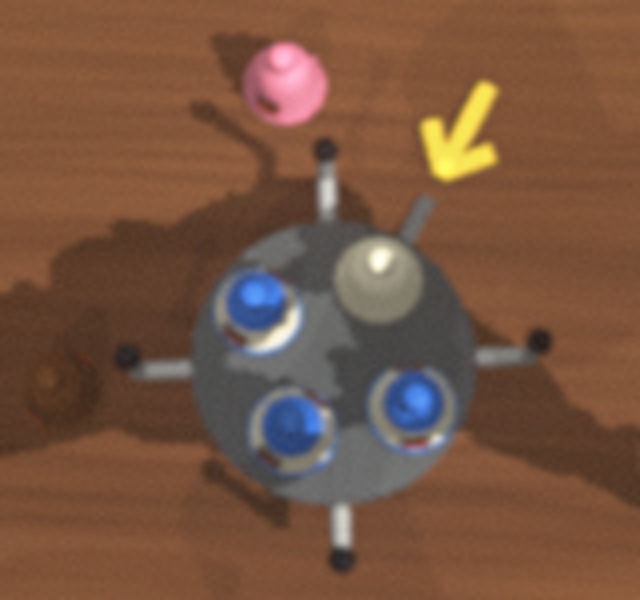

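```bash
cat > fit.py <<'E'
from meas import *
from scipy.optimize import least_squares
from scipy.spatial.transform import Rotation as Ro
def project(c,P,dp):
    i=ctrl.camera_info(c); R=Ro.from_rotvec(dp[3:]).as_matrix()@i['rotation']
    q=(P-(i['xyz']+dp[:3]))@R*[1,-1,-1]
    return cv2.projectPoints(q,np.zeros(3),np.zeros(3),i['mtx'],i['D'])[0][:,0]
def fit(balls,knob,arrow,b0,w0):
    # balls: {cam:[4 px, ccw from arrow-side]}, arrow {cam:(tip,tail)}
    def pts(x):
        hx,hy,s,w,r,b=x[:6]; p=lambda rr,a,z:[hx+rr*np.cos(a),hy+rr*np.sin(a),z]
        return np.array([p(.135,w+k*np.pi/2,.124) for k in range(4)]+[p(r,b,.135),p(.165,s,.005),p(.248,s,.005)])
    def res(x):
        o=[]
        for k,c in enumerate(("top","scene")):
            d=x[6+6*k:12+6*k]; ob=np.array(balls[c]+[knob[c]]+list(arrow[c]))
            o+=[(project(c,pts(x),d)-ob).ravel()/.5, d[:3]/.003,d[3:]/.004]
        return np.concatenate(o)
    x0=np.r_[.55,.001,np.radians(-25),np.radians(w0),.06,np.radians(b0),np.zeros(12)]
    s=least_squares(res,x0,loss='soft_l1'); x=s.x
    cov=np.linalg.inv(s.jac.T@s.jac)
    print("hub",x[:2].round(4),"arrow %.2f wheel %.2f r %.4f bell %.2f"%(np.degrees(x[2]),np.degrees(x[3]),x[4],np.degrees(x[5])))
    J=np.zeros(18);J[5]=1;J[2]=-1;print("bell-arrow %.2f +- %.2f"%(np.degrees(x[5]-x[2]),np.degrees(np.sqrt(J@cov@J))),"cost",s.cost, "d",x[6:].round(4))
    print((res(x)[:14]*.5).round(1)); print((res(x)[20:34]*.5).round(1))
E
python3 - <<'E'
from fit import *
arrow=dict(top=(f(443,181),f(489,86)),scene=(g(222,473),g(180,534)))
g0=lambda u,v:((u+.5)/4-.5+200,(v+.5)/4-.5+130)
fit(dict(top=[f(448,186),f(168,235),f(212,521),f(506,467)],scene=[g0(161,253),g0(441,203),g0(348,69),g0(103,107)]),dict(top=f(373,434),scene=g0(219,96)),arrow,-153,-32)
fit(dict(top=[f(324,151),f(128,357),f(342,559),f(540,341)],scene=[g(310,348),g(429,251),g(268,195),g(142,277)]),dict(top=f(380,261),scene=g(260,287)),arrow,-25,5)
E
```

```text
hub [0.552  0.0024] arrow -25.09 wheel -32.06 r 0.0623 bell -152.99
bell-arrow -127.90 +- 1.24 cost 6.05024446432115 d [ 0.0001 -0.      0.001   0.0015 -0.0022  0.0015 -0.0001  0.      0.001
 -0.0006  0.0013 -0.0016]
[ 0.4 -0.1 -0.1 -0.1  0.3 -0.  -0.1  0.4  0.1  0.2 -1.2 -0.3 -0.1 -0.1]
[ 0.2  0.   0.2 -0.2  0.1 -0.2 -0.1  0.1  0.2  1.1 -0.5 -0.6 -0.2  0.2]
hub [0.5521 0.0019] arrow -25.09 wheel 5.09 r 0.0637 bell -25.45
bell-arrow -0.36 +- 1.06 cost 5.414280765255356 d [ 0.0001 -0.0001  0.0006  0.0012 -0.0022  0.0013 -0.0001  0.0001  0.0001
 -0.0013  0.0015 -0.0014]
[ 0.6 -0.1 -0.1  0.1  0.1  0.1  0.   0.1  0.   0.3 -1.2 -0.4 -0.1 -0.2]
[ 0.4  0.2 -0.1 -0.2  0.1 -0.2  0.2  0.   0.1  0.7 -0.5 -0.7 -0.2  0.1]
```

```bash
python3 - <<'E'
from station import ctrl
print(ctrl.read_state()['clock'],ctrl.sign_off())
E
```

```text
the job is handed in; nothing more can be done
8.35 None
```

The plain cream bell now stands in front of the yellow arrow, on the arrow's side of the turntable, and I have handed the job in at 8.35 s. No verdict is reported, so what follows rests on my own measurements.

- **What I did:** with the gripper shut, I pushed one post about 127° counter-clockwise with the fingertips. I then backed off, lifted clear and moved the arm away.
- **Final alignment:** a fit to both camera pictures put the bell 0.4° from the arrow's line, with an uncertainty of about 1°. Taking the starting angle plus the measured turn gives 0.75° short instead, so the true error is probably about half a degree.
- **Other things:** all four bells on the plate were upright in the last pictures. The look-alikes and the table bell looked unmoved. I did not compare the jar and bowl before and after, but the arm passed well above desk height there. Wrist force readings after each move stayed under about 2 N.
- **Disagreement:** the two cameras differed by about 7 mm in x as calibrated. The fit absorbed this with small corrections to the camera poses. After the fit, single pixel errors of up to 1.2 pixels remained at the arrow tip.

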